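# Set a filled terrine under the lever press

## Task

The potato terrine has to be pressed. Push the small steel pan that holds the white pressing board into the lever press through its flared mouth, all the way to the end stop and keeping the pan level, then press the lever's black paddle down until the spring catch clicks over it and holds it, with the press foot bearing on the board. Leave everything else on the table where it is.

Things in the scene. Friction and masses are not known exactly. Their poses are not given: they have to be found in the camera images.
- press: Low bare-steel bench press bolted to the table. Origin on the table at the centre of its bed; x runs along the lever towards its pivot post, z up. The bed is a U of two guide rails along y on bare table: 20 mm high, inner faces at x = -42 and +42 mm, from y = -86 to +79 mm, closed by an end stop (inner face y = -71 mm), open and flared at +y. The post at x = +67 to +103 mm is 125 mm high.
- press_mouth (a point): Middle of the press's open mouth, on the table at press y = +140 mm, where the flared rail ends (20 mm high) stand about 145 mm apart. The pan goes in here and moves along the press's -y.
- press_hook (a point): Tip of the sprung catch, 125 mm above the table at press x = -75 mm: two hooked steel strips either side of the lever (y within 25 mm, x -110 to -75 mm, 145 mm high, small thumb tab towards -x). The lever's cross pin pushes the hooks aside on its way down and they snap back over it. Keep off the catch: it needs no touching.
- press_arm (a joint): Angle of the lever: 0 raised by its spring (29 degrees above level), grows as it is pressed; 0.50 level and held by the catch, which snaps over at about 0.50 (press a little past it, to 0.53); 0.56 hard stop. It takes 5 to 14 N at the paddle and springs back up if let go before the catch snaps.
- press_paddle (a point): Centre of the top face of the lever's black palm paddle (66 mm along the lever, 40 mm wide, 18 mm thick, flat top), 225 mm from the pivot. About 235 mm above the table with the lever raised, 128 mm when caught. It travels on an arc about press_pivot.
- press_pivot (a point): Axis of the lever on its post, 115 mm above the table, at press x = +82 mm; the axis runs along the press's y.
- press_foot: Steel foot that hangs and swivels under the lever; plate 56 mm (press x) by 110 mm (press y), underside 74 mm below its pivot, which is this origin, near press x = 0. Raised, its underside is 80 mm above the table and clears the pan's rim; with the lever caught it bears on the board inside the pan.
- terrine_pan: Steel pan with the white pressing board in it, 108 mm (x) by 176 mm (y) over the rim, 65 mm high, about 0.55 kg. Origin under the centre of its floor, z up. Walls taper: outside 74 x 136 mm at the floor, 78 x 141 mm at 20 mm height; rim flange 53 to 65 mm high. It goes in lengthwise: home, its origin lies on the press's origin, its y axis along the press's y (either way round).
- press_board: White plastic pressing board inside the pan, 72 x 138 x 10 mm, top face 46 mm above the pan's floor level (19 mm under the rim); it gives way downwards by up to 12 mm like the filling under it. Origin at the centre of its underside.
- empty_pan: A second steel pan of the same size, empty, without a board; not to be used. Origin under the centre of its floor.
- peeler: Dark green peeler 170 mm long lying on the table; leave alone.
- potato: Potato 50 x 89 x 44 mm; leave alone.
- ramekin: White ramekin, 69 mm across, 34 mm high; leave alone.

How it is judged (in metres and radians):
On the way, in this order (a step that is already met when the one before it is completed fails the run):
1. the pan stands between the rails, level and home against the end stop, with the lever still up (horizontal distance between terrine_pan and press below 0.008 m and angle between the y axis of terrine_pan and the y axis of press, either way round below 0.07 rad and height (world z) of terrine_pan below 0.004 m and value of joint press_arm below 0.1 rad), for 0.2 s.
2. the lever is down at the catch with the foot bearing on the board (value of joint press_arm above 0.47 rad and contact force between press_foot and press_board above 4 N), for 0.2 s.
At the end, for the whole second after the job is handed in: The pan with the board stands on the table between the rails of the press, within 8 mm of fully home, in line with the rails within 4 degrees and level; the lever, let go, stays down at the catch (joint above 0.47 rad) with the foot pressing on the board with more than 4 N; nothing moves (all of step 2 and horizontal distance between terrine_pan and press below 0.008 m and angle between the y axis of terrine_pan and the y axis of press, either way round below 0.07 rad and angle between terrine_pan's own z axis and vertical below 0.05 rad and height (world z) of terrine_pan below 0.004 m and linear speed of terrine_pan below 0.02 m/s); the robot touches nothing.
It fails at once if the pan with the board is tipped by more than 12 degrees (angle between terrine_pan's own z axis and vertical above 0.21 rad).
It fails at once if one of the other loose things (empty pan, peeler, potato, ramekin) is shifted by more than 30 mm (distance of any of empty_pan, peeler, potato, ramekin from where it was at the start of the episode above 0.03 m).
It also fails if it takes over 67 s, if anything falls off the work surface, if the arm or the gripper's body presses on something with over 40 N, if the wrist force passes 120 N, or if a joint passes its speed limit or range.

## Robot

A 7-joint arm with a two-finger parallel gripper is mounted at the origin on a cart in front of the work surface, level with it; the furniture and walls round the work are solid. World frame = base frame: x ahead of the robot, y to its left, z up, the work surface at z = 0. Lengths are in mm, angles in rad, forces in N, time in s.
With the tool pointing down it reaches from about 400 to 875 mm from the base axis. Payload 4.4 kg.
Tool frame: the origin (TCP) lies at the very end of the fingers, on their centre line; the grasp point (between the pads) lies arm.grasp_offset behind it (arm.grasp_offset is the distance from the TCP to the grasp point, in mm); z points along the fingers, y is the direction in which the jaws open and shut (so a half turn about z gives the same grasp; the last joint's range is limited). The gripper opens to 85 mm and grips with 20 to 120 N. Pads are 22 mm wide; open, the fingers measure 114 mm over their backs; the gripper's body (76 mm by 85 mm) begins 54 mm behind the grasp point. The pads swing forward as they close: fully open they stand 13 mm farther back than shut.
Start: joints at [1.244, 0.628, 0.038, 1.517, -0.027, 0.996, -0.02], TCP at [167.632, -628.026, 231.313] pointing down, gripper open.
Joint ranges: [-3.06, 3.06], [-0.37, 2.12], [-1.25, 1.32], [0.18, 2.47], [-1.1, 4.24], [0.23, 1.98], [-2.94, 2.94]. Speed limits (rad/s): [2.57, 2.57, 3.14, 3.14, 3.14, 3.14, 3.14].

## Interface

Orientations are given as a unit quaternion [w, x, y, z].
In Python, from station import arm gives the robot as it stands.
- The arm moves only by the tool play_rows, never from a script. Its argument "commands" is text: rows parted by semicolons, each of 5 numbers parted by spaces: the closure in counts, from 0 (fully open) to 255 (shut), then the shift along the tool's x, y, z in mm, then the turn about the tool's z in rad. In form: claw x y z yaw; .... A call has 1 to 12 rows; each row is the pose to reach, as a shift and turn from the pose commanded when the call began, along the tool's axes at that moment; what a row does not reach only later rows make up. A row lasts 1/8 s, in which the tool goes at most 62.5 mm and 10.7 degrees, less where a joint would pass 70% of its speed; a pose out of reach is approached as far as the arm can. A call with a gripper value outside its range is refused whole. The fingers move at their own pace and stop on an object; "squeeze" is the grip in N (left out, the last holds). Time passes only in rows, so rows that repeat a pose let the fingers close. It gives the time, the measured TCP pose, the force and the opening at its end, in the units of the state.
- arm.get_state(): the state, without advancing time (a new reading comes with each control period).
- arm.read_camera(name): name is "scene" or "side" or "wrist"; returns a dict with "image" (420x560x3 uint8, blue, green, red), "depth" (420x560 float32, mm along the optical axis (not along the pixel's ray), 0 where there is no reading), "camera_matrix" (3x3 intrinsics, pixels), "pose" (4x4, takes a point from camera to world coordinates). Camera axes: x right, y down, z forward; pixel columns grow to the right and rows downward; lengths in mm; the calibration is good to about 2 mm. The wrist camera is an equidistant fisheye: a pixel r from the principal point sees the ray r / f radians off the axis. A picture is of the moment at which its call begins.
- arm.hand_in(): hands the job in, once; it reports no verdict.
The state is a dict: "time": time; "q": joint angles; "dq": joint speeds; "joint_efforts": joint torques, N m; "tool_pos": TCP position; "tool_rot": TCP orientation; "contact_force": force on the tool from outside, world axes, zero at the start; "ft_torque": the same for the moment, N m; "finger_gap": opening from 0.0 (shut) to 1.0 (fully open).
Only numpy, scipy, OpenCV 4.12 (cv2) and the standard library are available. Lean on these libraries where they do the work, as an engineer would, in place of code of your own. Each camera call takes 0.05 s, during which the arm holds its last target.

## Working session

There is one attempt and no reset: what is moved stays moved. The work goes in short steps, Python scripts to look and compute and a tool call to move; the robot and the scene stay as the last step left them, time stands still between calls to the robot, and variables do not carry over. Pictures are saved under pics/ and viewed, and the job is handed in when it is done.

Besides the shell and the picture viewer there is one more tool, called after ">>>" by a JSON object that holds its "method" and its "body". play_rows: Moves the arm, as the interface text tells. Its arguments: {"type":"object","properties":{"commands":{"type":"string"},"squeeze":{"type":"number"}},"required":["commands"]}

```bash
ls; mkdir -p pics; python3 - <<'E'
from station import arm
import cv2
print(arm.get_state(), arm.grasp_offset)
for n in ["scene","side","wrist"]:
    c=arm.read_camera(n); cv2.imwrite(f"pics/{n}0.png",c["image"]); print(n,c["camera_matrix"],c["pose"])
E
```

```text
pics
{'time': 0.0, 'q': array([ 1.24421584,  0.62937726,  0.03842801,  1.51835761, -0.02700377,
        0.99630162, -0.02000163]), 'dq': array([-1.28542418e-03, -8.01573183e-05,  2.78124864e-03, -2.18550131e-04,
        1.97929536e-05,  9.45420828e-04,  9.76076336e-04]), 'joint_efforts': array([ 5.53073496e-04, -5.63398397e+01,  1.22599371e+00, -1.93441468e+01,
        1.09177668e-02,  1.05963915e-02,  3.13596594e-06]), 'tool_pos': array([ 167.46856911, -627.40988492,  230.37198455]), 'tool_rot': array([-9.53919803e-04,  9.91510260e-01,  1.30024909e-01, -1.32942105e-04]), 'contact_force': array([-0.72952658, -0.34540395,  0.73399795]), 'ft_torque': array([ 0.00903206, -0.03352933,  0.00991597]), 'finger_gap': 0.9995356652443065} 18.700000000000003
scene [[462.52497687   0.         281.66208306]
 [  0.         462.52497687 204.30892116]
 [  0.           0.           1.        ]] [[-6.22614554e-01 -4.65230999e-01  6.29214777e-01 -3.57864965e+02]
 [-7.82220868e-01  3.92563308e-01 -4.83760853e-01  5.86281715e+02]
 [-2.19460890e-02 -7.93381476e-01 -6.08329025e-01  1.02221425e+03]
 [ 0.000
[... 162 characters left out ...]
    0.           1.        ]] [[-9.93108648e-01 -7.22922255e-02  9.22444930e-02  3.58796400e+02]
 [-1.17178070e-01  5.98224566e-01 -7.92714746e-01  1.24615350e+03]
 [ 2.12419134e-03 -7.98060902e-01 -6.02573054e-01  1.15372303e+03]
 [ 0.00000000e+00  0.00000000e+00  0.00000000e+00  1.00000000e+00]]
wrist [[325.1922621    0.         270.18858627]
 [  0.         325.1922621  207.01263618]
 [  0.           0.           1.        ]] [[ 2.58204247e-01 -9.19718578e-01 -2.95716595e-01  2.42108821e+02]
 [-9.66087286e-01 -2.46580899e-01 -7.66369127e-02 -6.08231341e+02]
 [-2.43367128e-03  3.05476019e-01 -9.52196660e-01  3.72025035e+02]
 [ 0.00000000e+00  0.00000000e+00  0.00000000e+00  1.00000000e+00]]
```

View pics/scene0.png

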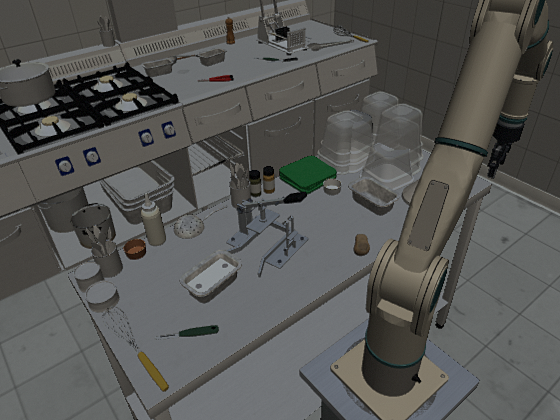

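View pics/side0.png

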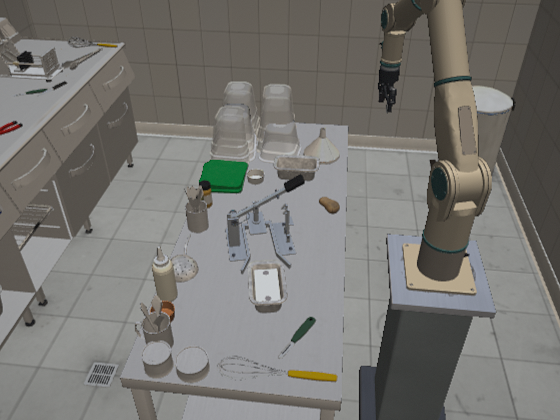

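View pics/wrist0.png

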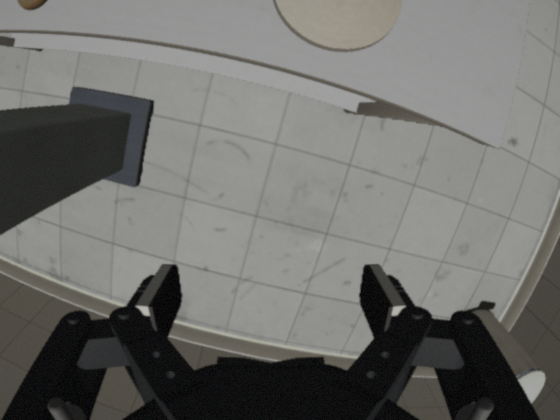

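The scene view shows the board pan at about (210,272), the press rails at (265,240), the paddle at (295,198) and the post at (240,220). The side view has the pan at (267,287) and the paddle at (293,184). The wrist view shows only floor. Next I'll merge the depth clouds into a top-down map.

```bash
cat > h.py <<'E'
import numpy as np, cv2
from station import arm
def cloud(c):
    d=c["depth"];K=c["camera_matrix"];v,u=np.mgrid[:420,:560]
    P=np.stack([(u-K[0,2])/K[0,0]*d,(v-K[1,2])/K[1,1]*d,d],-1)
    W=P@c["pose"][:3,:3].T+c["pose"][:3,3]; W[d<=0]=np.nan
    return W
E
python3 - <<'E'
from h import *
for n in ["scene","side"]:
    c=arm.read_camera(n);W=cloud(c);np.save(n+"W.npy",W);np.save(n+"I.npy",c["image"])
    # ortho x 250..900, y -350..450 ; 1px/mm; image: row = 900-x, col=(450-y)
    m=np.isfinite(W[...,2])&(W[...,2]>-20)&(W[...,2]<300)
    p=W[m];col=c["image"][m]
    img=np.zeros((650,800,3),np.uint8);
    o=np.argsort(p[:,2]);p=p[o];col=col[o]
    hue=cv2.applyColorMap(np.clip(p[:,2:3]*1.0,0,255).astype(np.uint8),cv2.COLORMAP_JET)[:,0]
    for img_c,nm in((col,"c"),(hue,"z")):
        im=np.zeros((600,800,3),np.uint8)
        r=(900-p[:,0]).astype(int);q=(450-p[:,1]).astype(int)
        k=(r>=0)&(r<599)&(q>=0)&(q<799)
        for dr in(0,1):
            for dc in (0,1): im[r[k]+dr,q[k]+dc]=img_c[k]
        cv2.imwrite(f"pics/top_{n}_{nm}.png",im)
    t=W[...,2][m]; h=np.histogram(t,bins=np.arange(-20,30,2));print(h)
E
```

```text
(array([  226,   246,   295,   322,   372,   556,   964,  2305,  6652,
       12878, 13358,  6810,  2468,  1210,  1095,  1681,  2087,  1396,
         962,   920,   935,   860,   838,   851]), array([-20, -18, -16, -14, -12, -10,  -8,  -6,  -4,  -2,   0,   2,   4,
         6,   8,  10,  12,  14,  16,  18,  20,  22,  24,  26,  28]))
(array([  307,   303,   349,   386,   510,   836,  1790,  4375,  8432,
       10845,  8621,  4381,  1913,  1116,  1038,  1035,  1003,   832,
         727,   627,   592,   550,   546,   517]), array([-20, -18, -16, -14, -12, -10,  -8,  -6,  -4,  -2,   0,   2,   4,
         6,   8,  10,  12,  14,  16,  18,  20,  22,  24,  26,  28]))
```

View pics/top_scene_z.png

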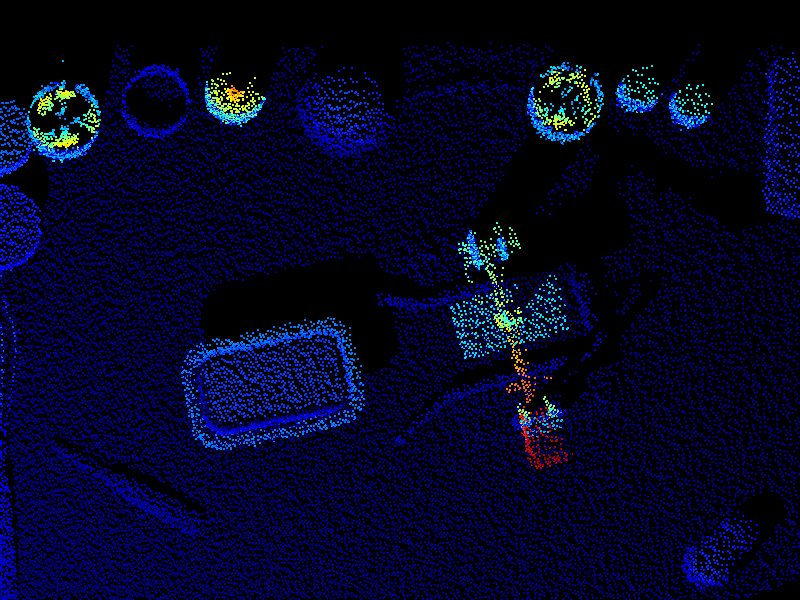

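View pics/top_side_z.png

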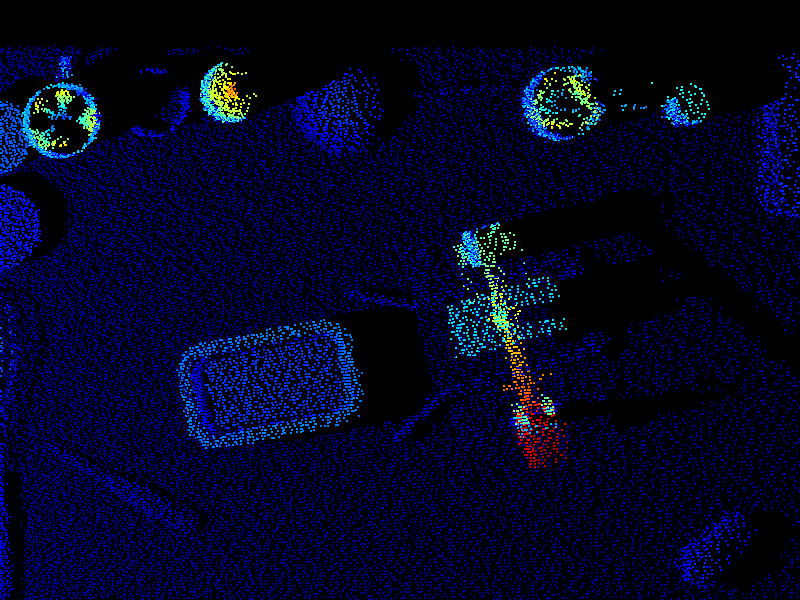

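```bash
cat > fit.py <<'E'
from h import *
from scipy.optimize import minimize
def tw(P,q):  # world->local 2D, q=(x,y,th) th=world angle of local x axis
    c,s=np.cos(q[2]),np.sin(q[2]);d=P-q[:2]
    return np.c_[d@[c,s],d@[-s,c]]
E
cat > f1.py <<'E'
from fit import *
for n in ["scene","side"]:
    W=np.load(n+"W.npy").reshape(-1,3)
    W=W[np.isfinite(W[:,2])]
    box=lambda x0,x1,y0,y1,z0,z1:W[(W[:,0]>x0)&(W[:,0]<x1)&(W[:,1]>y0)&(W[:,1]<y1)&(W[:,2]>z0)&(W[:,2]<z1)]
    tab=box(430,700,-300,250,-8,8);print(n,"table z",np.median(tab[:,2]))
    A=box(430,610,70,290,57,80)
    h=np.histogram(A[:,2],bins=np.arange(40,84,2))[0];print(h)
    r=cv2.minAreaRect(A[:,:2].astype(np.float32));print("rim",r)
    B=box(430,610,70,290,35,57);print("board z",np.median(B[:,2]))
    r=cv2.minAreaRect(B[:,:2].astype(np.float32));print("board+",r)
    F=box(520,640,-130,5,70,100);print("foot",len(F),np.median(F[:,2]),cv2.minAreaRect(F[:,:2].astype(np.float32)))
    P=box(420,500,-130,-60,215,260);print("paddle",len(P),np.median(P,0),P[:,2].min(),P[:,2].max(),cv2.minAreaRect(P[:,:2].astype(np.float32)))
    T=box(620,700,-80,0,100,140);print("post",len(T),cv2.minAreaRect(T[:,:2].astype(np.float32)))
E
python3 f1.py
python3 - <<'E'
import cv2
for n,(u0,v0) in {"scene":(170,170),"side":(200,165)}.items():
    im=cv2.imread(f"pics/{n}0.png");cv2.imwrite(f"pics/{n}0z.png",cv2.resize(im[v0:v0+145,u0:u0+190],None,fx=4,fy=4,interpolation=cv2.INTER_CUBIC))
E
```

```text
scene table z 0.2669489469794257
[  0   0   0   0   0   0   0   0  24  57 103 189 182  85  15   6   0   0
   0   0   0]
rim ((516.2777099609375, 176.72998046875), (113.42047882080078, 178.3533935546875), 12.417283058166504)
board z 45.945872395200354
board+ ((514.7896118164062, 180.0316162109375), (97.06350708007812, 161.06861877441406), 10.416217803955078)
foot 405 88.28961269812442 ((600.0636596679688, -54.9866943359375), (92.70245361328125, 112.19131469726562), 16.313249588012695)
paddle 194 [453.97579491 -87.05402556 236.49306162] 215.06063016497455 249.9286760421919 ((464.1992492675781, -89.47708129882812), (66.30863952636719, 41.25111389160156), 27.010942459106445)
post 153 ((647.2366333007812, -39.982093811035156), (52.65691375732422, 59.96939468383789), 20.429298400878906)
side table z -0.5090772823517682
[  0   0   0   0   0   0   0   0  20  59 124 134 157  58  21   2   0   0
   0   0   0]
rim ((516.5620727539062, 179.3887176513672), (107.82927703857422, 182.3470916748047), 11.568635940551758)
board z 45.290035713916154
board+ ((514.1646118164062, 178.96311950683594), (96.40971374511719, 163.0323028564453), 9.312232971191406)
foot 347 87.34252563886889 ((599.9909057617188, -49.71399688720703), (91.02296447753906, 115.21981811523438), 15.271029472351074)
paddle 207 [463.2080173  -83.91331861 232.78872841] 215.12958500764762 248.39905187504405 ((465.51373291015625, -91.83643341064453), (62.02717208862305, 48.72747802734375), 9.319254875183105)
post 192 ((643.3287963867188, -39.88774490356445), (60.829345703125, 64.6483154296875), 14.246790885925293)
```

View pics/scene0z.png

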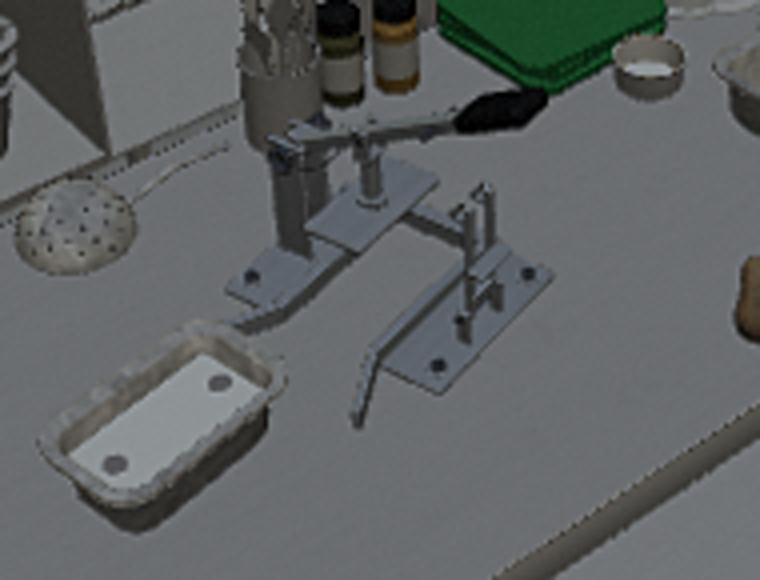

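View pics/side0z.png

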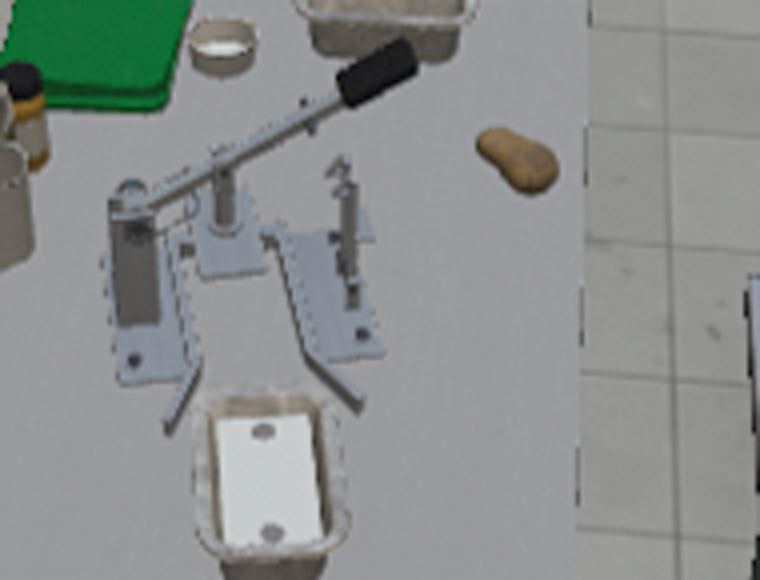

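The zooms show the press open towards the pan, the raised lever and the catch on the robot side. I'll fit the press pose to the rail and lever depth points and check it with an overlay.

```bash
cat > f2.py <<'E'
from fit import *
from scipy.optimize import least_squares
Ws=[]
for n in ["scene","side"]:
    W=np.load(n+"W.npy").reshape(-1,3);W=W[np.isfinite(W[:,2])];Ws.append(W)
W=np.vstack(Ws)
q0=np.array([565,-62,0.27])
# rails: z 13..26, near rails/flares, not pan
def rails(q):
    L=tw(W[:,:2],q)
    m=(W[:,2]>12)&(W[:,2]<24)&(abs(L[:,1])<70)&(abs(abs(L[:,0])-45)<12)
    return m
q=q0.copy()
def segd(P,a,b):
    a=np.array(a,float);b=np.array(b,float);t=np.clip(((P-a)@(b-a))/((b-a)@(b-a)),0,1)[:,None]
    return np.linalg.norm(P-a-t*(b-a),axis=1)
def model(P,t):
    o=42+t/2
    P=np.c_[abs(P[:,0]),P[:,1]]
    return np.minimum.reduce([segd(P,(o,-75),(o,79)),segd(P,(o,79),(72.5+t/2,140)),segd(P,(0,-71-t/2),(o,-71-t/2))])
M=(W[:,2]>11)&(W[:,2]<24)&(W[:,0]>430)&(W[:,0]<690)&(W[:,1]>-180)&(W[:,1]<110)
S=W[M]
import itertools
def cost(v):
    d=model(tw(S[:,:2],v[:3]),v[3]); return np.minimum(d,12)
best=None
for dx,dy,da in itertools.product((-15,0,15),(-15,0,15),(-.06,0,.06)):
    r=least_squares(lambda v:np.r_[cost(v)],[q0[0]+dx,q0[1]+dy,q0[2]+da,6],x_scale=[1,1,.01,1],diff_step=1e-4,loss="soft_l1",f_scale=3)
    if best is None or r.cost<best.cost: best=r
print("press",best.x,best.cost,len(S),(cost(best.x)<5).sum())
q=best.x[:3]
for W1,n in zip(Ws,("scene","side")):
    L=np.c_[tw(W1[:,:2],q),W1[:,2]]
    P=L[(L[:,0]<-75)&(L[:,0]>-170)&(abs(L[:,1])<45)&(L[:,2]>200)];print(n,"paddle local",P.min(0),P.max(0),"y med",np.median(P[:,1]))
    P=L[(L[:,0]<-30)&(L[:,0]>-70)&(abs(L[:,1])<25)&(L[:,2]>140)];print("lever y",np.median(P[:,1]))
    P=L[(L[:,0]>55)&(L[:,0]<115)&(abs(L[:,1])<40)&(L[:,2]>30)];print("post",np.percentile(P,[3,50,97],axis=0).round(1))
    P=L[(abs(L[:,0])<45)&(abs(L[:,1])<80)&(L[:,2]>72)&(L[:,2]<95)];print("foot",np.percentile(P,[3,97],axis=0).round(1))
np.save("press.npy",best.x)
# pan: outer rim fit w/ rim points
def panfit(W):
    A=W[(W[:,0]>430)&(W[:,0]<610)&(W[:,1]>60)&(W[:,1]<290)&(W[:,2]>57)&(W[:,2]<75)]
    def c(v):
        L=tw(A[:,:2],v[:3]);  # rim ring centre-line: rounded rect
        hx,hy,r=48,82,22
        d=np.abs(L)-[hx-r,hy-r]
        sd=np.linalg.norm(np.maximum(d,0),axis=1)+np.minimum(d.max(1),0)-r
        return sd+v[3]
    return least_squares(c,[516,178,.2,0],x_scale=[1,1,.01,1],loss="soft_l1",f_scale=3)
for w in Ws+[W]:
    r=panfit(w);print("pan",r.x,r.cost)
np.save("pan.npy",r.x)
E
python3 f2.py
```

```text
press [ 5.72862419e+02 -5.99325669e+01  2.87279461e-01  9.67410980e+00] 7357.626683523553 848 578
scene paddle local [-143.61396063  -23.29871346  200.70468379] [-75.94325482  20.28750763 249.92867604] y med 9.464687777149873
lever y 2.405741062238783
post [[ 61.1 -26.4  35.1]
 [ 80.2  10.3  87.9]
 [100.4  25.1 129.3]]
foot [[-17.1 -53.9  82.9]
 [ 36.7  50.8  93. ]]
side paddle local [-142.44640341  -25.28671022  200.38099466] [-75.51744487  24.58536555 248.39905188] y med 8.309517526210971
lever y 4.1019030829565395
post [[ 58.8 -21.7  35.8]
 [ 84.9  13.7 100.1]
 [103.3  27.1 131.1]]
foot [[-15.  -49.4  81.5]
 [ 38.1  54.1  92.5]]
pan [5.14119008e+02 1.78739129e+02 2.03787529e-01 4.58756544e-02] 3520.8646119013274
pan [5.16373866e+02 1.82390986e+02 1.99203533e-01 1.39375442e-01] 2872.4737476779846
pan [5.15115231e+02 1.80554651e+02 2.01934140e-01 7.10911446e-02] 6978.619212027192
```

```bash
cat > ov.py <<'E'
from fit import *
def toW(q,p):
    c,s=np.cos(q[2]),np.sin(q[2]);return [q[0]+c*p[0]-s*p[1],q[1]+s*p[0]+c*p[1],p[2]]
def proj(c,Wp):
    T=np.linalg.inv(c["pose"]);p=(T@np.r_[Wp,1])[:3];k=c["camera_matrix"]@p;return k[:2]/k[2]
def draw(c,q,segs,crop,f=4,col=(0,0,255)):
    u0,v0,w,h=crop
    im=cv2.resize(c["image"][v0:v0+h,u0:u0+w],None,fx=f,fy=f,interpolation=cv2.INTER_CUBIC) if not isinstance(f,tuple) else f[0]
    return im
def lines(im,c,q,segs,crop,f,col):
    for a,b in segs:
        A=(proj(c,toW(q,a))-crop[:2]+.5)*f-.5;B=(proj(c,toW(q,b))-crop[:2]+.5)*f-.5
        cv2.line(im,tuple(int(v) for v in A),tuple(int(v) for v in B),col,1,cv2.LINE_AA)
RAIL=[]
for s in(-1,1):
    RAIL+=[((s*42,-71,20),(s*42,79,20)),((s*42,79,20),(s*72.5,140,20))]
RAIL+=[((-42,-71,20),(42,-71,20)),((67,0,125),(103,0,125)),((82,0,115),(82-225*np.cos(.5),0,115+225*np.sin(.5)))]
PAN=[]
for z,hx,hy in((65,54,88),(0,37,68)):
    k=[(hx,hy,z),(-hx,hy,z),(-hx,-hy,z),(hx,-hy,z)]
    PAN+=list(zip(k,k[1:]+k[:1]))
E
python3 - <<'E'
from ov import *
q=np.load("press.npy");p=np.load("pan.npy")
L=tw(p[None,:2],q);print("pan in press",L,p[2]-q[2])
for n,cr in {"scene":(170,170,190,145),"side":(200,165,190,145)}.items():
    c=arm.read_camera(n);u0,v0,w,h=cr
    im=cv2.resize(c["image"][v0:v0+h,u0:u0+w],None,fx=4,fy=4,interpolation=cv2.INTER_CUBIC)
    lines(im,c,q,RAIL,cr[:2],4,(0,0,255));lines(im,c,p,PAN,cr[:2],4,(0,255,0))
    cv2.imwrite(f"pics/ov_{n}.png",im)
E
```

```text
pan in press [[ 12.76005789 246.99396904]] -0.08534532159363772
```

View pics/ov_scene.png

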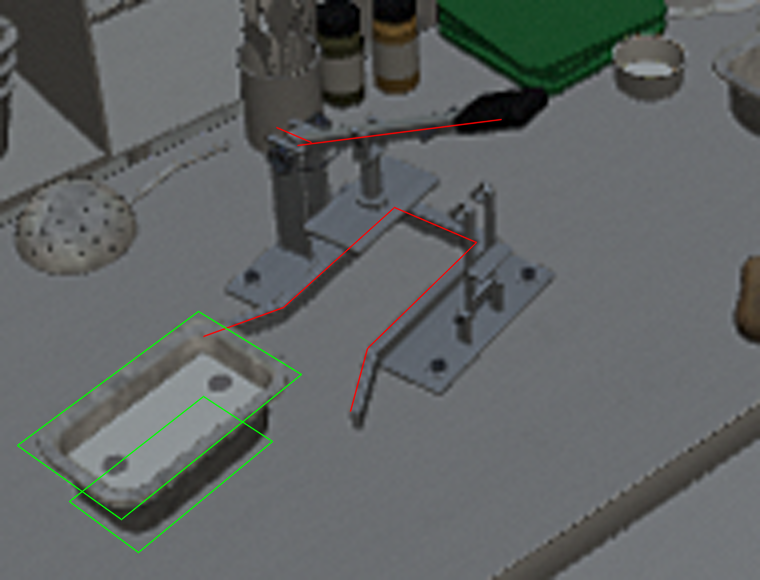

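View pics/ov_side.png

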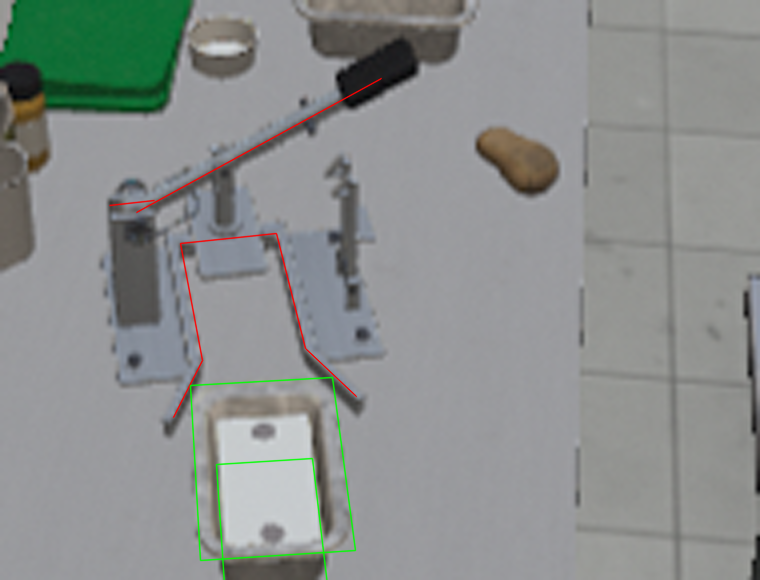

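```bash
cat > mv.py <<'E'
from fit import *
def rows(wps,claw=0,start=None,ang=None):
    """wps: list of (x,y,z,worldangle of tool x)"""
    s=arm.get_state();R=s["tool_rot"];p0=np.array(s["tool_pos"] if start is None else start)
    a0=2*np.arctan2(R[2],R[1]) if ang is None else ang
    for x,y,z,a in wps:
        d=np.array([x,y,z])-p0
        sx=d[0]*np.cos(a0)+d[1]*np.sin(a0);sy=d[0]*np.sin(a0)-d[1]*np.cos(a0)
        yaw=-(np.mod(a-a0+np.pi,2*np.pi)-np.pi)
        print(f"{claw} {sx:.1f} {sy:.1f} {-d[2]:.1f} {yaw:.3f}",end="; ")
    print()
E
python3 - <<'E'
from mv import *
W=np.vstack([np.load(n+"W.npy").reshape(-1,3) for n in("scene","side")])
W=W[np.isfinite(W[:,2])]
r=np.hypot(W[:,0],W[:,1]);az=np.degrees(np.arctan2(W[:,1],W[:,0]))
for a in range(-80,45,10):
    m=(az>a)&(az<a+10)&(r>450)&(r<760)&(W[:,2]<1000)
    print(a,np.percentile(W[m,2],[50,99]).round() if m.sum() else None,end=" ")
print()
N=20
t=np.linspace(0,1,N+1)[1:]
az=np.radians(-75.1+t*(32.2+75.1));rr=650+t*(572-650);z=231+np.minimum(1,t*4)*129
ang=.2607+(1.858-.2607)*np.minimum(1,t*1.2)
rows(list(zip(rr*np.cos(az),rr*np.sin(az),z,ang)))
E
```

```text
-80 [459. 675.] -70 [-850.   55.] -60 [  2. 111.] -50 [ 3. 68.] -40 [-1. 65.] -30 [-2.  6.] -20 [ -0. 244.] -10 [  5. 226.] 0 [-1. 23.] 10 [-1. 66.] 20 [-0. 66.] 30 [-0. 43.] 40 [-0. 40.] 
0 59.9 -6.6 -25.7 -0.096; 0 119.1 -18.8 -51.5 -0.192; 0 176.5 -36.5 -77.3 -0.287; 0 231.6 -59.3 -103.1 -0.383; 0 284.1 -87.0 -128.9 -0.479; 0 333.4 -119.4 -128.9 -0.575; 0 379.2 -156.0 -128.9 -0.671; 0 421.0 -196.4 -128.9 -0.767; 0 458.7 -240.4 -128.9 -0.862; 0 491.8 -287.4 -128.9 -0.958; 0 520.2 -337.0 -128.9 -1.054; 0 543.7 -388.7 -128.9 -1.150; 0 562.1 -442.0 -128.9 -1.246; 0 575.3 -496.5 -128.9 -1.342; 0 583.2 -551.6 -128.9 -1.438; 0 586.0 -606.9 -128.9 -1.533; 0 583.5 -661.8 -128.9 -1.597; 0 576.0 -715.8 -128.9 -1.597; 0 563.5 -768.6 -128.9 -1.597; 0 546.2 -819.6 -128.9 -1.597;
```

>>> {"method": "play_rows", "body": {"commands": "135 60 -7 -15 -0.1; 135 119 -19 -35 -0.19; 135 176 -36 -60 -0.29; 135 231 -59 -90 -0.38; 135 284 -87 -125 -0.48; 135 333 -119 -130 -0.58; 135 379 -156 -130 -0.67; 135 421 -196 -130 -0.77; 135 459 -240 -130 -0.86; 135 492 -287 -130 -0.96; 135 520 -337 -130 -1.05; 135 544 -389 -130 -1.15", "squeeze": 40}}

```text
time: 1.85
tool_pos: [593.4, -110.1, 361.3]
tool_rot: [0.0, 0.76, 0.649, 0.0]
contact_force: [0.8, 0.6, 0.3]
finger_gap: 0.47
```

```bash
python3 - <<'E'
from mv import *
s=arm.get_state();print({k:np.round(s[k],3) for k in s})
q=np.load("press.npy")
T=np.array([484,305])
rows([(575,20,340,1.6),(568,80,330,1.68),(553,140,320,1.76),(535,195,310,1.858),(513,250,300,1.858),(490,295,285,1.858),(484,305,250,1.858)],135)
E
```

```text
{'time': np.float64(1.85), 'q': array([ 0.343,  0.464, -0.329,  1.458,  0.153,  1.244, -0.16 ]), 'dq': array([-0.58 , -0.023, -0.275,  0.075,  0.117, -0.013, -0.071]), 'joint_efforts': array([  3.146, -49.923,  -2.221, -21.355,  -0.124,   0.184,   0.054]), 'tool_pos': array([ 593.351, -110.146,  361.301]), 'tool_rot': array([0.   , 0.76 , 0.649, 0.   ]), 'contact_force': array([0.794, 0.574, 0.258]), 'ft_torque': array([ 0.02 , -0.01 ,  0.045]), 'finger_gap': np.float64(0.47)}
135 125.7 -38.5 21.3 -0.186; 135 183.8 -54.8 31.3 -0.266; 135 240.8 -79.0 41.3 -0.346; 135 292.3 -105.3 51.3 -0.444; 135 343.2 -135.7 61.3 -0.444; 135 384.0 -165.4 76.3 -0.444; 135 393.0 -172.9 111.3 -0.444;
```

>>> {"method": "play_rows", "body": {"commands": "135 64 -18 10 -0.1; 135 125 -38 21 -0.19; 135 184 -55 31 -0.27; 135 241 -79 41 -0.35; 135 292 -105 51 -0.44; 135 343 -136 61 -0.447; 135 384 -165 76 -0.447; 135 395 -173 111 -0.447; 135 395 -173 111 -0.447"}}

```text
time: 2.98
tool_pos: [483.0, 305.5, 248.4]
tool_rot: [-0.001, 0.598, 0.802, -0.002]
contact_force: [0.3, -0.3, 0.6]
finger_gap: 0.47
```

```bash
python3 - <<'E'
from mv import *
s=arm.get_state();print(s["time"],s["tool_pos"],2*np.arctan2(s["tool_rot"][2],s["tool_rot"][1]),s["contact_force"])
c=arm.read_camera("wrist");cv2.imwrite("pics/w1.png",c["image"]);print(c["pose"].round(3))
E
```

```text
2.975 [483.01380281 305.49682371 248.35725935] 1.8606671613466088 [ 0.25580392 -0.28530792  0.56446264]
[[ 9.58000e-01  2.74000e-01  8.20000e-02  4.60421e+02]
 [ 2.86000e-01 -9.12000e-01 -2.94000e-01  3.80080e+02]
 [-6.00000e-03  3.06000e-01 -9.52000e-01  3.89782e+02]
 [ 0.00000e+00  0.00000e+00  0.00000e+00  1.00000e+00]]
```

View pics/w1.png

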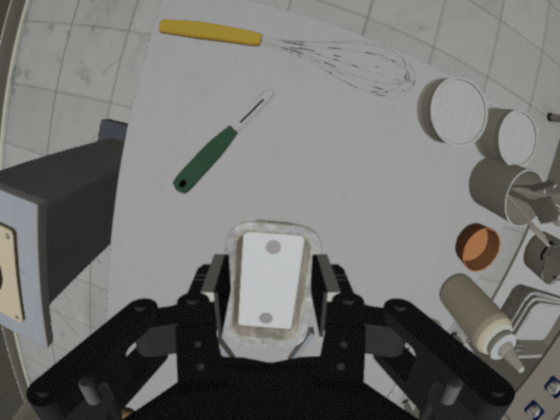

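The wrist view shows the pan at about (270,280) between the fingers and slightly turned, with its +y rim end at row 225. I'll cross-check the pan pose with the wrist depth.

```bash
cat >> h.py <<'E'
def fcloud(c):
    d=c["depth"];K=c["camera_matrix"];v,u=np.mgrid[:420,:560].astype(float)
    x=(u-K[0,2])/K[0,0];y=(v-K[1,2])/K[1,1];r=np.hypot(x,y)+1e-9
    k=np.tan(np.clip(r,0,1.4))/r
    P=np.stack([x*k*d,y*k*d,d],-1)
    W=P@c["pose"][:3,:3].T+c["pose"][:3,3];W[(d<=0)|(r>1.3)]=np.nan
    return W
E
python3 - <<'E'
from fit import *
from scipy.optimize import least_squares
c=arm.read_camera("wrist");W=fcloud(c).reshape(-1,3);W=W[np.isfinite(W[:,2])]
q=np.load("press.npy")
print("table",np.median(W[(W[:,0]>400)&(W[:,0]<450)&(W[:,1]>100)&(W[:,1]<400),2]))
A=W[(W[:,0]>430)&(W[:,0]<610)&(W[:,1]>60)&(W[:,1]<300)]
print("board",np.median(A[(A[:,2]>40)&(A[:,2]<52),2]))
A=A[(A[:,2]>57)&(A[:,2]<75)];print(len(A),np.median(A[:,2]))
def cst(v):
    L=tw(A[:,:2],v[:3]);hx,hy,r=48,82,22
    d=np.abs(L)-[hx-r,hy-r]
    return np.linalg.norm(np.maximum(d,0),axis=1)+np.minimum(d.max(1),0)-r
r=least_squares(cst,[516,178,.2],x_scale=[1,1,.01],loss="soft_l1",f_scale=3)
print(r.x,r.cost,"press frame",tw(r.x[None,:2],q),r.x[2]-q[2]);L=tw(A[:,:2],r.x);print(np.percentile(L,[1,99],axis=0))
E
```

```text
table 305.94219498442845
board 44.81899468103347
3297 63.00297335753277
[5.17060786e+02 1.78971728e+02 2.13445490e-01] 16966.298907273846 press frame [[ 14.17736831 244.92465472]] -0.07383397086414778
[[-51.46370898 -87.65130004]
 [ 52.81890629  85.63636039]]
```

>>> {"method": "play_rows", "body": {"commands": "135 0 0 60 0; 135 0 0 120 0; 135 0 0 180 0; 135 0 0 209 0; 135 0 0 209 0; 135 -10 0 209 0; 135 -18 0 209 0; 135 -24 0 209 0; 135 -30 0 209 0; 135 -36 0 209 0; 135 -42 0 209 0; 135 -48 0 209 0"}}

```text
time: 4.58
tool_pos: [498.2, 262.1, 41.9]
tool_rot: [-0.001, 0.598, 0.801, 0.002]
contact_force: [-2.5, 5.9, 2.8]
finger_gap: 0.469
```

```bash
cat > look.py <<'E'
from ov import *
import sys
from scipy.optimize import least_squares
q=np.load("press.npy");tag=sys.argv[1]
s=arm.get_state();print(round(s["time"],2),s["tool_pos"].round(1),"press",tw(s["tool_pos"][None,:2],q).round(1),"F",s["contact_force"].round(1))
cs={n:arm.read_camera(n) for n in("scene","side")}
Ws=np.vstack([cloud(c).reshape(-1,3) for c in cs.values()]);Ws=Ws[np.isfinite(Ws[:,2])]
L=tw(Ws[:,:2],q)
A=Ws[(abs(L[:,0])<75)&(L[:,1]>-95)&(L[:,1]<345)&(Ws[:,2]>57)&(Ws[:,2]<71)]
g=[float(v) for v in sys.argv[2:5]]
def cst(v):
    l=tw(A[:,:2],v);hx,hy,r=48,82,22
    d=np.abs(l)-[hx-r,hy-r]
    e=np.linalg.norm(np.maximum(d,0),axis=1)+np.minimum(d.max(1),0)-r
    return np.clip(e,-20,20)
c,sn=np.cos(q[2]),np.sin(q[2])
x0=[q[0]+c*g[0]-sn*g[1],q[1]+sn*g[0]+c*g[1],q[2]+g[2]]
r=least_squares(cst,x0,x_scale=[1,1,.01],loss="soft_l1",f_scale=3)
print("pan",r.x,"press",tw(r.x[None,:2],q).round(1),(r.x[2]-q[2]).round(3),len(A));np.save("pan.npy",np.r_[r.x,0])
ims=[]
for n,cr in {"scene":(170,150,190,165),"side":(200,145,190,165)}.items():
    c=cs[n];u0,v0,w,h=cr
    im=cv2.resize(c["image"][v0:v0+h,u0:u0+w],None,fx=3,fy=3,interpolation=cv2.INTER_CUBIC)
    im=np.clip(im*1.4,0,255).astype(np.uint8)
    if len(sys.argv)<6: lines(im,c,q,RAIL[:5],cr[:2],3,(0,0,255));lines(im,c,r.x,PAN[:4],cr[:2],3,(0,255,0))
    ims.append(im[:,:399] if n=="scene" else im[:,:399])
cv2.imwrite(f"pics/{tag}.png",np.hstack(ims))
E
python3 look.py a1 13 235 0
```

```text
4.58 [498.2 262.1  41.9] press [[ 19.6 330. ]] F [-2.5  5.9  2.8]
pan [5.20553558e+02 1.69038634e+02 2.27639940e-01] press [[ 14.7 234.4]] -0.06 772
```

View pics/a1.png

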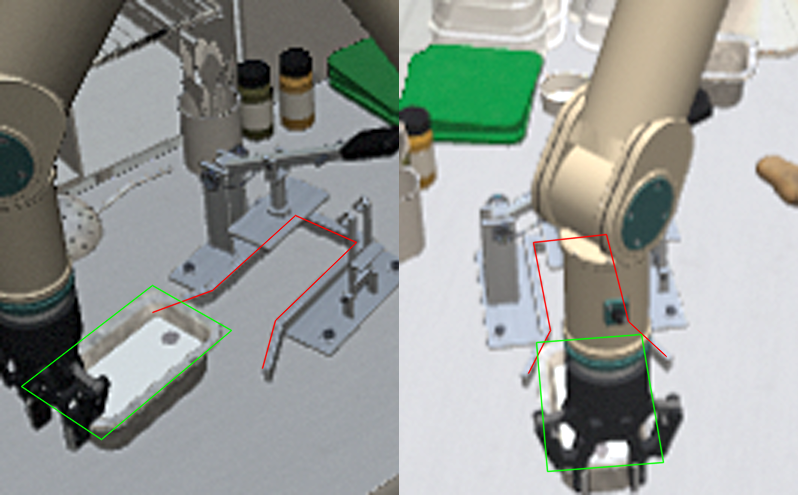

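>>> {"method": "play_rows", "body": {"commands": "135 -4 -1 0 0; 135 -8 -2 0 0; 135 -12 -3 0 0; 135 -16 -4 0 0; 135 -20 -5 0 0; 135 -24 -6 0 0; 135 -28 -7 0 0; 135 -32 -8 0 0; 135 -36 -9 0 0; 135 -40 -10 0 0"}}

```text
time: 5.92
tool_pos: [501.2, 219.6, 41.7]
tool_rot: [0.0, 0.598, 0.801, 0.001]
contact_force: [-0.4, 5.1, 2.5]
finger_gap: 0.468
```

```bash
python3 look.py a2 10 193 -0.02; python3 - <<'E'
from fit import *
c=arm.read_camera("wrist");cv2.imwrite("pics/w2.png",c["image"])
p=np.load("pan.npy")
W=np.vstack([cloud(arm.read_camera(n)).reshape(-1,3) for n in("scene",)]);W=W[np.isfinite(W[:,2])]
l=tw(W[:,:2],p);m=(abs(l[:,0])<30)&(l[:,1]>-62)&(l[:,1]<50)&(W[:,2]>30)&(W[:,2]<60)
A=np.c_[l[m],np.ones(m.sum())];s=np.linalg.lstsq(A,W[m,2],rcond=None)[0];print(m.sum(),"slopes",s)
E
```

```text
5.92 [501.2 219.6  41.7] press [[ 10.4 288.4]] F [-0.4  5.1  2.5]
pan [5.27552252e+02 1.30685891e+02 2.83785288e-01] press [[ 10.6 195.6]] -0.003 750
417 slopes [-3.39613461e-03 -5.02015145e-03  4.60536658e+01]
```

View pics/a2.png

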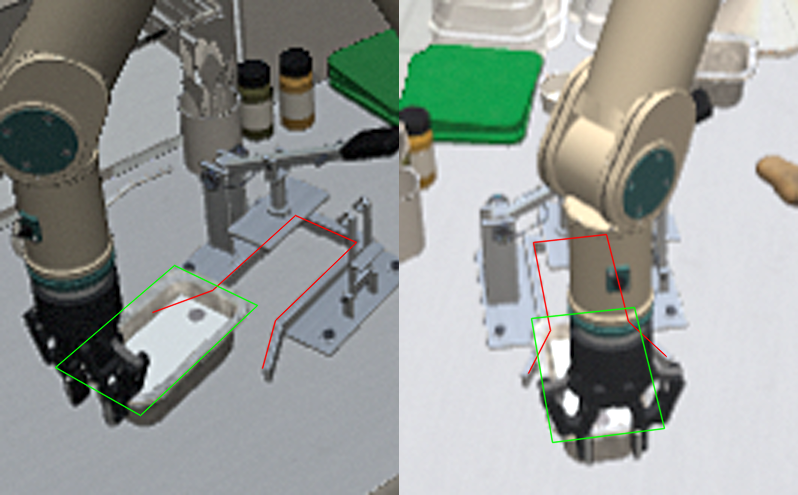

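View pics/w2.png

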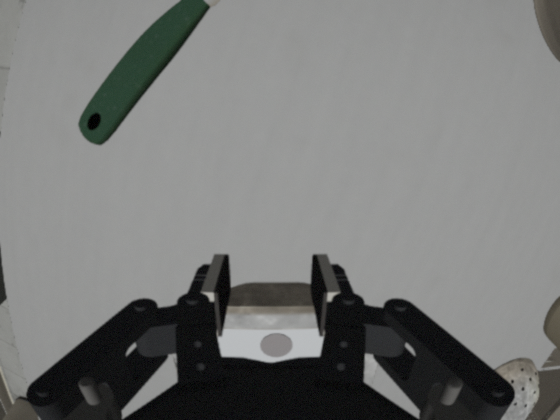

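>>> {"method": "play_rows", "body": {"commands": "135 -4 -1 0 0; 135 -8 -2 0 0; 135 -12 -3 0 0; 135 -16 -4 0 0; 135 -20 -5 0 0; 135 -24 -6 0 0; 135 -28 -7 0 0; 135 -32 -8 0 0; 135 -36 -9 0 0; 135 -40 -10 0 0"}}

```text
time: 7.38
tool_pos: [502.3, 178.2, 41.5]
tool_rot: [-0.0, 0.598, 0.801, 0.001]
contact_force: [-0.5, 5.6, 3.6]
finger_gap: 0.472
```

```bash
python3 look.py a3 3 152 0
```

```text
7.38 [502.3 178.2  41.5] press [[-2.000e-01  2.484e+02]] F [-0.5  5.6  3.6]
pan [5.29319073e+02 8.90326632e+01 2.86289057e-01] press [[  0.4 155.2]] -0.001 707
```

View pics/a3.png

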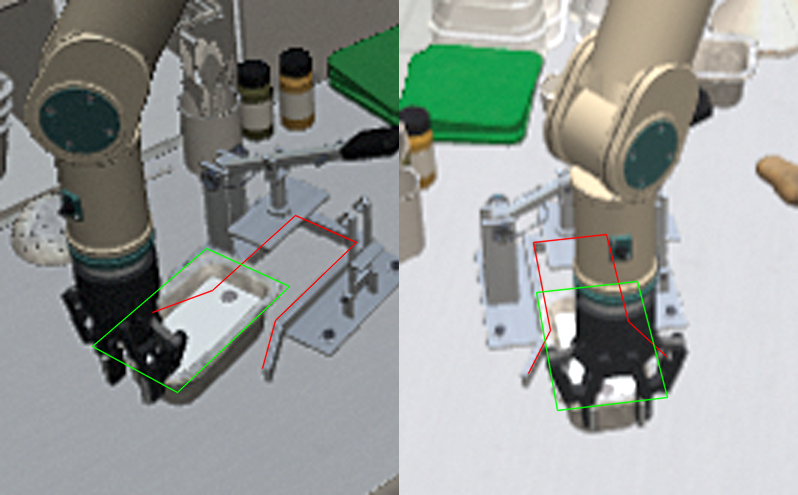

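>>> {"method": "play_rows", "body": {"commands": "135 -5 0 0 0; 135 -10 0 0 0; 135 -15 0 0 0; 135 -20 0 0 0; 135 -25 0 0 0; 135 -30 0 0 0; 135 -35 0 0 0; 135 -40 0 0 0; 135 -45 0 0 0; 135 -50 0 0 0"}}

```text
time: 8.72
tool_pos: [515.6, 130.3, 41.4]
tool_rot: [-0.001, 0.598, 0.801, 0.0]
contact_force: [-1.9, 6.0, 4.7]
finger_gap: 0.47
```

```bash
python3 look.py a4 0 105 0; python3 - <<'E'
from fit import *
q=np.load("press.npy")
for n in("scene","side"):
    W=cloud(arm.read_camera(n)).reshape(-1,3);W=W[np.isfinite(W[:,2])]
    l=tw(W[:,:2],q)
    for y0 in range(-60,100,20):
        m=(l[:,1]>y0)&(l[:,1]<y0+20)&(l[:,0]>-250)&(l[:,0]<100)&(W[:,2]>255)&(W[:,2]<700)
        if m.sum(): print(n,y0,m.sum(),"minz",W[m,2].min(),"at x",l[m][W[m,2].argmin(),0])
E
```

```text
8.72 [515.6 130.3  41.4] press [[ -1.1 198.6]] F [-1.9  6.   4.7]
pan [5.41910814e+02 4.19730272e+01 2.81419830e-01] press [[ -0.8 106.5]] -0.006 552
scene 80 13 minz 688.7540576322081 at x -228.39577319692717
```

View pics/a4.png

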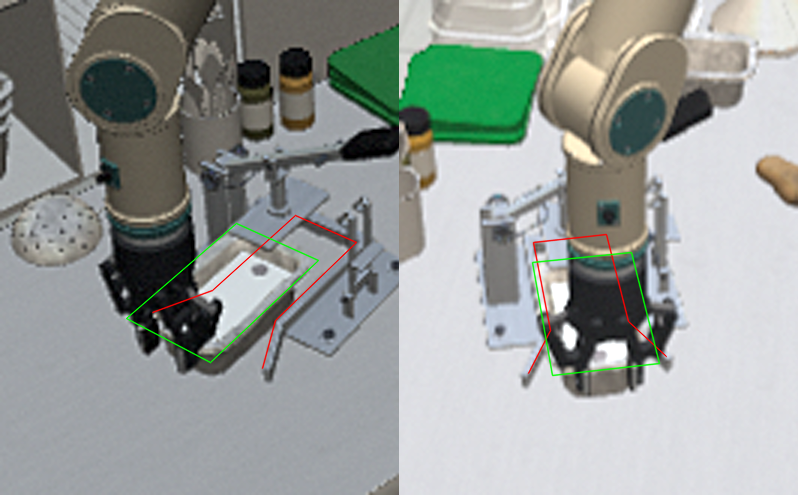

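>>> {"method": "play_rows", "body": {"commands": "135 -5 0 0 0; 135 -10 0 0 0; 135 -15 0 0 0; 135 -20 0 0 0; 135 -25 0 0 0; 135 -30 0 0 0; 135 -35 0 0 0; 135 -40 0 0 0; 135 -45 0 0 0; 135 -50 0 0 0; 135 -55 0 0 0; 135 -60 0 0 0"}}

```text
time: 10.42
tool_pos: [532.5, 72.4, 41.2]
tool_rot: [-0.001, 0.598, 0.801, -0.0]
contact_force: [-1.2, 6.3, 4.5]
finger_gap: 0.471
```

```bash
python3 look.py a5 0 45 0
```

```text
10.43 [532.5  72.4  41.2] press [[ -1.2 138.3]] F [-1.2  6.3  4.5]
pan [ 5.58215498e+02 -1.37582726e+01  2.76245668e-01] press [[-1.  48.4]] -0.011 445
```

View pics/a5.png

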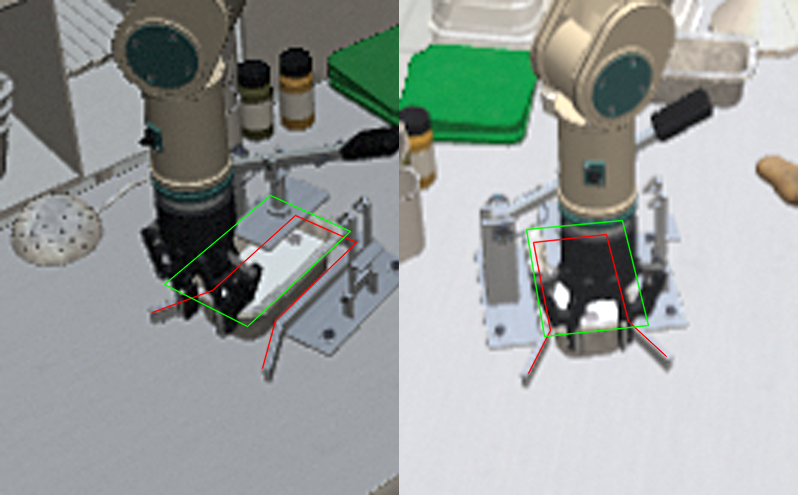

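>>> {"method": "play_rows", "body": {"commands": "135 -5 0 0 0; 135 -10 0 0 0; 135 -15 0 0 0; 135 -20 0 0 0; 135 -25 0 0 0; 135 -29 0 0 0; 135 -32 0 0 0; 135 -34 0 0 0"}}

```text
time: 11.52
tool_pos: [542.0, 39.6, 41.1]
tool_rot: [-0.001, 0.599, 0.801, -0.0]
contact_force: [-1.9, 5.4, 4.1]
finger_gap: 0.469
```

```bash
python3 look.py a6 0 8 0
```

```text
11.53 [542.   39.6  41.1] press [[ -1.4 104.2]] F [-1.9  5.4  4.1]
pan [ 5.68443918e+02 -4.82904570e+01  2.71983375e-01] press [[-0.9 12.4]] -0.015 401
```

View pics/a6.png

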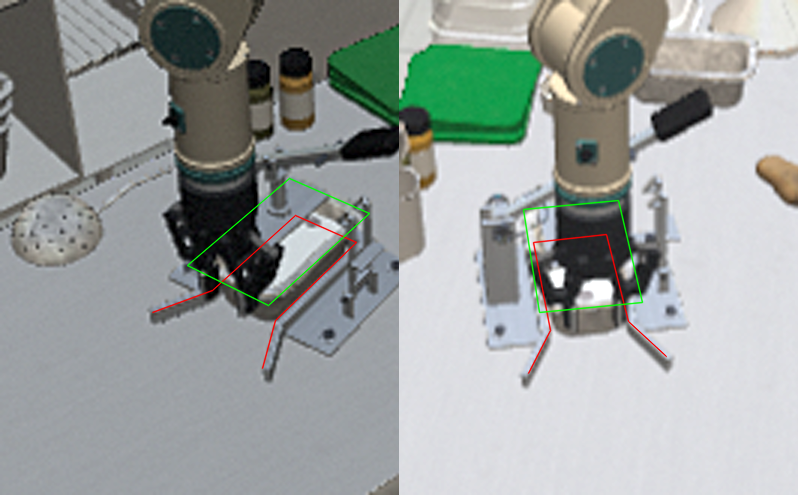

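>>> {"method": "play_rows", "body": {"commands": "135 -2 0 0 0; 135 -4 0 0 0; 135 -4 0 0 0"}}

```text
time: 12.0
tool_pos: [543.2, 35.6, 41.2]
tool_rot: [-0.001, 0.599, 0.801, -0.0]
contact_force: [-2.5, 4.8, 3.1]
finger_gap: 0.466
```

>>> {"method": "play_rows", "body": {"commands": "135 -1 0 0 0; 135 -2 0 0 0; 135 -2 0 0 0"}}

```text
time: 12.38
tool_pos: [543.7, 33.9, 41.2]
tool_rot: [-0.001, 0.599, 0.801, -0.0]
contact_force: [-2.1, 5.4, 4.3]
finger_gap: 0.465
```

>>> {"method": "play_rows", "body": {"commands": "135 -1 0 0 0; 135 -2 0 0 0; 135 -2 0 0 0"}}

```text
time: 12.75
tool_pos: [544.2, 31.9, 41.1]
tool_rot: [-0.001, 0.599, 0.801, -0.0]
contact_force: [-1.5, 5.1, 3.3]
finger_gap: 0.47
```

>>> {"method": "play_rows", "body": {"commands": "135 -1 0 0 0; 135 -2 0 0 0; 135 -2 0 0 0"}}

```text
time: 13.12
tool_pos: [544.8, 30.1, 41.2]
tool_rot: [-0.001, 0.599, 0.801, -0.0]
contact_force: [-2.0, 5.7, 4.0]
finger_gap: 0.469
```

```bash
cat > z.py <<'E'
from ov import *
import sys
q=np.load("press.npy")
ims=[]
for n,cr in {"scene":(225,190,100,120),"side":(220,190,100,120)}.items():
    c=arm.read_camera(n);u0,v0,w,h=cr
    im=cv2.resize(c["image"][v0:v0+h,u0:u0+w],None,fx=4,fy=4,interpolation=cv2.INTER_CUBIC)
    im=np.clip(im*1.5,0,255).astype(np.uint8)
    pp=[float(v) for v in sys.argv[2:4]]
    for hx,hy,z,col in((54,88,65,(0,255,0)),):
        k=[(hx+pp[0],hy+pp[1],z),(-hx+pp[0],hy+pp[1],z),(-hx+pp[0],-hy+pp[1],z),(hx+pp[0],-hy+pp[1],z)]
        lines(im,c,q,list(zip(k,k[1:]+k[:1])),cr[:2],4,col)
    ims.append(im)
cv2.imwrite(f"pics/{sys.argv[1]}.png",np.hstack(ims)[:, :800])
E
python3 z.py z1 0 0
```

```text
(no output)
```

View pics/z1.png

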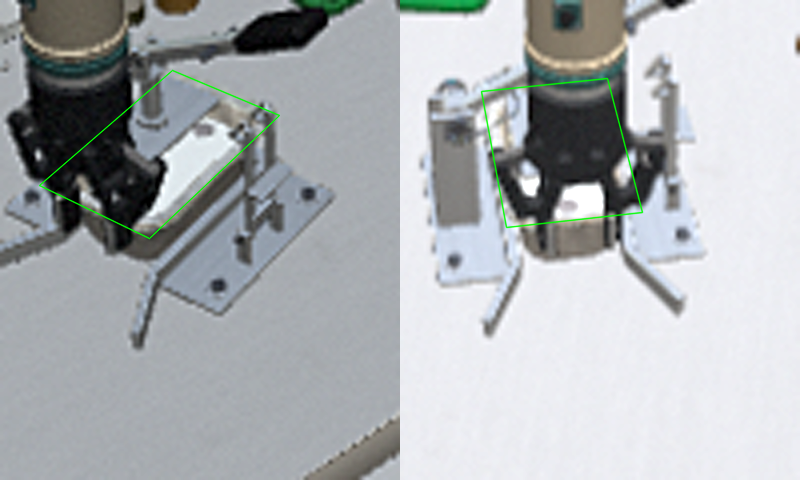

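>>> {"method": "play_rows", "body": {"commands": "135 -1 0 0 0; 135 -2 0 0 0; 135 -2 0 0 0"}}

```text
time: 13.6
tool_pos: [544.9, 29.7, 41.2]
tool_rot: [-0.001, 0.598, 0.801, 0.0]
contact_force: [-2.4, 8.8, 4.4]
finger_gap: 0.474
```

>>> {"method": "play_rows", "body": {"commands": "135 -1 0 0 0; 135 -2 0 0 0; 135 -2 0 0 0"}}

```text
time: 13.98
tool_pos: [544.9, 29.7, 41.2]
tool_rot: [-0.002, 0.598, 0.802, 0.001]
contact_force: [-4.1, 11.6, 4.6]
finger_gap: 0.473
```

>>> {"method": "play_rows", "body": {"commands": "135 2 0 0 0; 135 5 0 0 0; 135 20 0 0 0; 135 50 0 0 0; 135 55 0 -50 0; 135 55 0 -100 0; 135 55 0 -150 0; 135 55 0 -200 0; 135 55 0 -260 0"}}

```text
time: 15.1
tool_pos: [530.0, 77.4, 302.1]
tool_rot: [-0.001, 0.599, 0.801, -0.002]
contact_force: [0.5, -0.5, -0.6]
finger_gap: 0.47
```

```bash
python3 look.py a7 0 0 0; python3 z.py z2 0 0; python3 - <<'E'
from fit import *
s=arm.get_state();print(s["contact_force"])
c=arm.read_camera("wrist");cv2.imwrite("pics/w3.png",c["image"])
q=np.load("press.npy")
W=fcloud(c).reshape(-1,3);W=W[np.isfinite(W[:,2])];l=tw(W[:,:2],q)
m=(W[:,2]>58)&(W[:,2]<70)&(abs(l[:,0])<60)&(l[:,1]>50)&(l[:,1]<120);print("wrist rear rim",m.sum(),np.percentile(l[m],[1,50,99],axis=0),np.median(W[m,2]))
E
```

```text
15.1 [530.   77.4 302.1] press [[ -2.2 143.9]] F [ 0.5 -0.5 -0.6]
pan [ 5.72568435e+02 -6.01883063e+01  2.87885791e-01] press [[-0.4 -0.2]] 0.001 663
[-0.05527773 -0.45336745 -0.27277237]
wrist rear rim 970 [[-52.05956745  50.60295287]
 [  0.23122723  74.89583909]
 [ 52.61543265  83.16601076]] 63.38630917075437
```

View pics/z2.png

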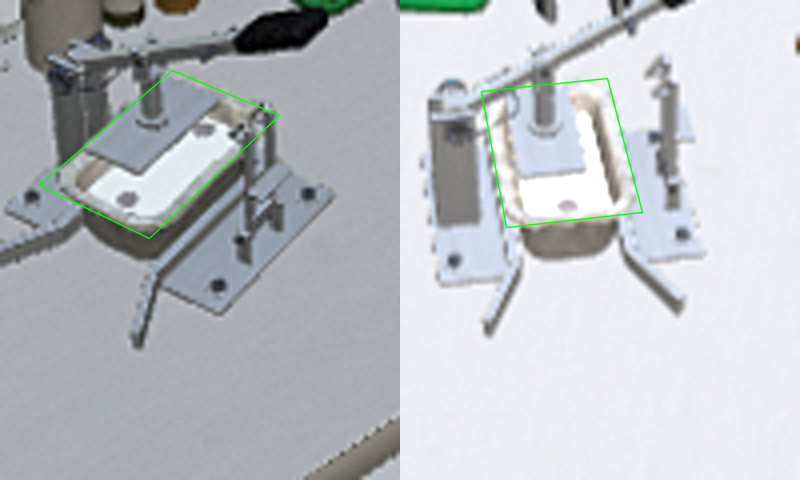

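View pics/w3.png

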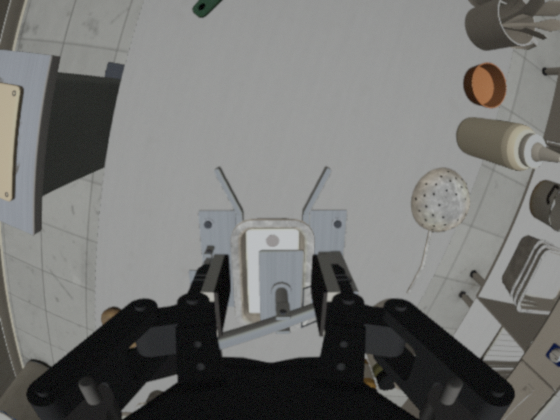

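Pan fits at (-0.4, -0.2) mm from home with yaw 0.001, which is home against the stop (tool stopped while force rose). The lever is still up. Next is the paddle.

>>> {"method": "play_rows", "body": {"commands": "255 -36 -29 0 0; 255 -72 -58 0 0; 255 -108 -87 0 0; 255 -144 -114 0 0; 255 -144 -114 0 0; 255 -144 -114 0 0; 255 -144 -114 0 0"}}

```text
time: 16.23
tool_pos: [462.8, -90.5, 300.8]
tool_rot: [-0.001, 0.598, 0.802, 0.0]
contact_force: [-0.2, 0.8, 0.1]
finger_gap: -0.001
```

```bash
python3 - <<'E'
from fit import *
q=np.load("press.npy");s=arm.get_state();print(s["time"],s["tool_pos"],tw(s["tool_pos"][None,:2],q),s["finger_gap"],s["contact_force"])
for j in (0,.1,.2,.3,.4,.5,.54):
    f=.506-j;print(j,round(82-228*np.cos(f)+13*np.sin(f),1),round(115+228*np.sin(f)+13*np.cos(f)+14*abs(np.tan(f)),1))
ims=[]
for n,cr in {"scene":(225,150,133,100),"side":(220,130,133,100)}.items():
    c=arm.read_camera(n);u0,v0,w,h=cr
    ims.append(cv2.resize(c["image"][v0:v0+h,u0:u0+w],None,fx=3,fy=3,interpolation=cv2.INTER_CUBIC))
    W=cloud(c).reshape(-1,3);W=W[np.isfinite(W[:,2])];l=tw(W[:,:2],q)
    m=(l[:,0]<-75)&(l[:,0]>-160)&(abs(l[:,1])<30)&(W[:,2]>195)&(W[:,2]<265);print(n,np.percentile(np.c_[l[m],W[m,2]],[2,50,98],axis=0).round(1))
cv2.imwrite("pics/p1.png",np.clip(np.hstack(ims)*1.4,0,255).astype(np.uint8))
E
```

```text
16.225 [462.83412891 -90.53706941 300.79189463] [[-114.19074946    1.82560396]] -0.0012000997154204176 [-0.15786735  0.80615316  0.06650619]
0 -111.1 244.6
0.1 -122.3 223.0
0.2 -131.5 200.5
0.3 -138.5 177.3
0.4 -143.3 153.5
0.5 -145.9 129.5
0.54 -146.3 120.7
scene [[-143.   -17.9  211.5]
 [-119.3    8.2  235.9]
 [ -84.2   18.   248.5]]
side [[-139.8  -17.4  203.9]
 [-108.9    9.   230.3]
 [ -77.    21.5  248.2]]
```

View pics/p1.png

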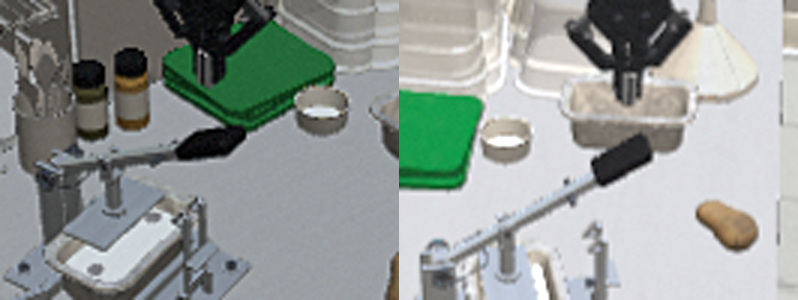

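>>> {"method": "play_rows", "body": {"commands": "255 -2 1 30 0; 255 -2 1 54 0; 255 -2 -3 66 0; 255 -2 -8 78 0; 255 -2 -13 89 0; 255 -2 -17 100 0; 255 -2 -21 112 0; 255 -2 -24 124 0; 255 -2 -27 136 0; 255 -2 -29 147 0; 255 -2 -31 159 0; 255 -2 -32 165 0"}}

```text
time: 17.82
tool_pos: [433.1, -103.1, 135.9]
tool_rot: [0.001, 0.599, 0.801, 0.0]
contact_force: [-1.2, -0.4, 7.5]
finger_gap: 0.001
```

```bash
cat > p.py <<'E'
from fit import *
import sys
q=np.load("press.npy");s=arm.get_state();print(s["time"],s["tool_pos"].round(1),tw(s["tool_pos"][None,:2],q).round(1),s["contact_force"].round(1))
ims=[]
for n,cr in {"scene":(225,160,133,110),"side":(220,150,133,110)}.items():
    c=arm.read_camera(n);u0,v0,w,h=cr
    ims.append(cv2.resize(c["image"][v0:v0+h,u0:u0+w],None,fx=3,fy=3,interpolation=cv2.INTER_CUBIC))
cv2.imwrite(f"pics/{sys.argv[1]}.png",np.clip(np.hstack(ims)*1.4,0,255).astype(np.uint8))
E
python3 p.py p2
```

```text
17.825 [ 433.1 -103.1  135.9] [[-146.3   -1.8]] [-1.2 -0.4  7.5]
```

View pics/p2.png

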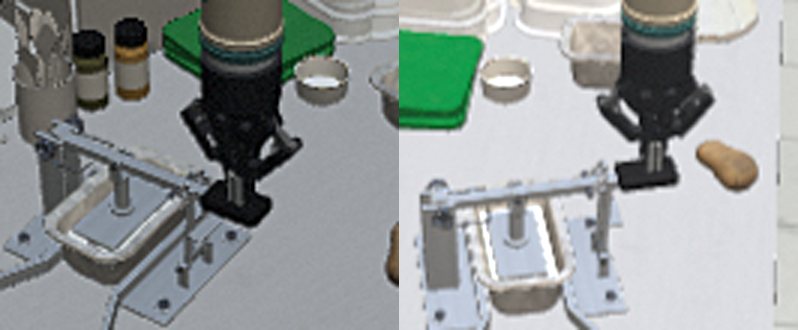

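The lever is nearly level with the paddle under the fingertips, and the foot is in the pan. A little further down.

>>> {"method": "play_rows", "body": {"commands": "255 0 0 4 0; 255 0 0 8 0; 255 0 0 12 0; 255 0 0 15 0; 255 0 0 17 0; 255 0 0 17 0; 255 0 0 17 0"}}

```text
time: 18.8
tool_pos: [432.4, -103.3, 119.8]
tool_rot: [0.0, 0.599, 0.801, -0.0]
contact_force: [-3.2, -0.6, 11.4]
finger_gap: 0.001
```

>>> {"method": "play_rows", "body": {"commands": "255 0 0 0 0; 255 0 0 -3 0; 255 0 0 -6 0; 255 0 0 -10 0; 255 0 0 -15 0; 255 0 0 -25 0"}}

```text
time: 19.55
tool_pos: [432.5, -102.8, 144.3]
tool_rot: [-0.0, 0.599, 0.801, 0.0]
contact_force: [-0.3, 0.4, 0.2]
finger_gap: 0.002
```

```bash
python3 p.py p3
```

```text
19.55 [ 432.5 -102.8  144.3] [[-146.8   -1.3]] [-0.3  0.4  0.2]
```

View pics/p3.png

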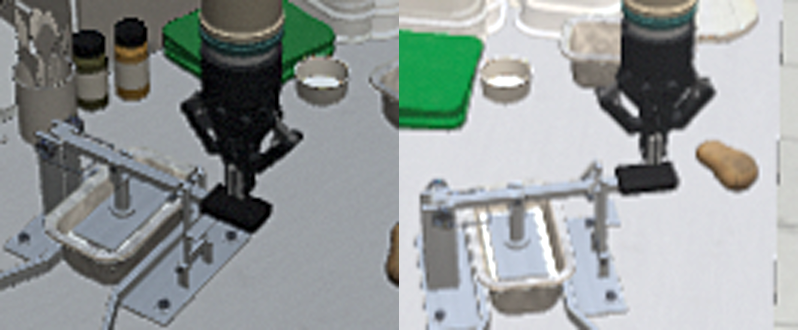

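The lever stays down with the tool clear of it and the catch over the pin. I'll retreat upward, verify and hand in.

>>> {"method": "play_rows", "body": {"commands": "255 0 0 -50 0; 255 0 0 -100 0; 255 0 0 -150 0; 255 0 0 -150 0; 255 0 0 -150 0"}}

```text
time: 20.27
tool_pos: [432.0, -103.2, 293.8]
tool_rot: [-0.0, 0.599, 0.801, -0.0]
contact_force: [-0.2, -0.1, -0.9]
finger_gap: 0.002
```

```bash
python3 look.py a9 0 0 0; python3 - <<'E'
from fit import *
q=np.load("press.npy")
for n in("scene","side"):
    c=arm.read_camera(n);W=cloud(c).reshape(-1,3);W=W[np.isfinite(W[:,2])];l=tw(W[:,:2],q)
    m=(l[:,0]<-115)&(l[:,0]>-172)&(abs(l[:,1])<17)&(W[:,2]>95)&(W[:,2]<170);print(n,"paddle z",m.sum(),np.median(W[m,2]))
    m=(abs(l[:,0])<26)&(abs(l[:,1])<52)&(abs(l[:,1])>20)&(W[:,2]>25)&(W[:,2]<80);print("foot top z",np.median(W[m,2]))
    cv2.imwrite(f"pics/fin_{n}.png",c["image"])
E
```

```text
20.27 [ 432.  -103.2  293.8] press [[-147.4   -1.5]] F [-0.2 -0.1 -0.9]
pan [ 5.72432718e+02 -6.07586239e+01  2.94839904e-01] press [[-0.6 -0.7]] 0.008 753
scene paddle z 181 128.69459018926102
foot top z 49.005050960087374
side paddle z 141 127.61025351225976
foot top z 48.350261482882615
```

View pics/a9.png

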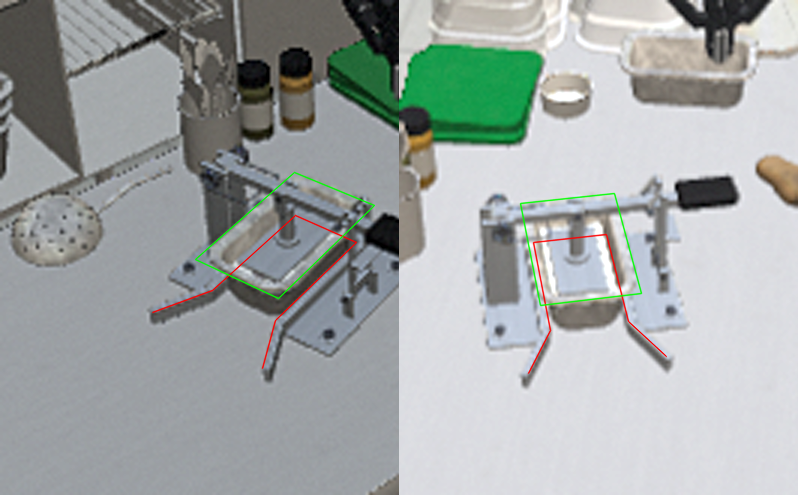

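View pics/fin_side.png

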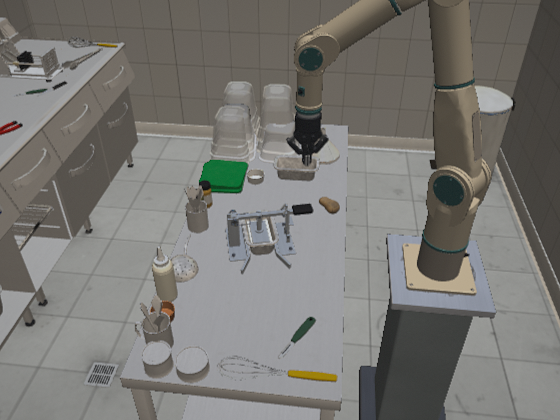

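The paddle top is at 128 mm, the caught height. The pan is within about 1 mm of home and nothing else has moved in the side view: potato (330,205), ramekin (255,175), peeler (300,335).

```bash
python3 -c "
from station import arm
print(arm.hand_in())"
```

```text
the job is handed in; nothing more can be done
None
```

The pan with the board is in the press against the end stop, the lever is held down by the catch, and I handed the job in at about 20 s. `hand_in()` gives no verdict.

**What I did:** I pushed the pan in with both half-open fingers on its rear rim, which squared it to the rails on the way. At the stop the tool stopped moving while the push force rose from 6 to 12 N. I then pressed the paddle with the closed fingers along its arc to about 0.54 rad and lifted off.

**Last checks:**
- **Pan:** it fits within about 1 mm of home and is 0.008 rad out of line with the rails. Calibration is good to about 2 mm.
- **Lever:** it stays down with the tool well clear. The paddle top measures 128 to 129 mm in the two views, which is the caught height.
- **Foot:** it sits in the pan, with its top at about 48 to 49 mm. I inferred that it bears on the board from this and the lever position; I could not measure the foot force directly.
- **Robot and other objects:** the wrist force is about zero. The empty pan, peeler, potato and ramekin look unmoved in the side view.

**Disagreements:** with the pan home, the wrist camera put its rear rim about 3 to 5 mm short of the expected 88 mm. I relied on the two fixed cameras and the contact at the stop instead. With the gripper partly hiding the pan, the fixed-camera fits drifted a few millimetres, and they agreed again once the view was clear.

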